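Rake a dropped pill pod out of the slot between the drawers

ROBOT

A 6-joint arm with a two-finger parallel gripper is mounted at the origin on the work surface. World frame = base frame: x ahead of the robot, y to its left, z up, the work surface at z = 0. Lengths are in m, angles in degrees, forces in N, time in s.
With the tool pointing down it reaches from about 0.325 to 0.775 m from the base axis. Payload 5.5 kg.
Tool frame: the origin (TCP) lies midway between the tips of the shut fingers; the grasp point (between the pads) lies r.hold_point_z behind it (r.hold_point_z is the distance from the TCP to the grasp point, in m); x points along the fingers, z is the direction in which the jaws open and shut, and the axes are right-handed (so a half turn about x gives the same grasp; the last joint's range is limited). The gripper opens to 85 mm and grips with 20 to 120 N. Pads are 22 mm wide; open, the fingers measure 114 mm over their backs; the gripper's body (76 mm by 85 mm) begins 54 mm behind the grasp point. The pads swing forward as they close: fully open they stand 13 mm farther back than shut.
Start: joints at [66.194, 5.22, 70.514, -0, 104.267, -3.249], TCP at [0.211, 0.562, 0.231] pointing down, gripper open.
Joint ranges: [-164.24, 164.24], [-49.07, 125.15], [9.68, 141.18], [-86.29, 266.29], [3.28, 154.24], [-151.56, 151.56]. Speed limits (degrees/s): [147.25, 147.25, 172.46, 180, 180, 180].

INTERFACE

Orientations are given as [roll, pitch, yaw] about the fixed x, y, z axes, in that order (R = Rz(yaw) Ry(pitch) Rx(roll)).
In Python, from station import telemetry, vision, r gives the robot as it stands. The module is installed in compiled form; this text tells all that it offers.
- The arm moves only by the shell command python3 -m creep 'ROWS' [FORCE]. ROWS is JSON, a list of rows, each a list of 7 numbers: the opening, from 0 (shut) to 1 (fully open), then the shift along the tool's x, y, z in mm, then the turn, a rotation vector about the tool's x, y, z in degrees. A call has 1 to 8 rows; each row shifts and turns the pose as measured when the row begins, along the tool's axes as they then stand; what a row does not reach is not made up. A row lasts 1/12 s, in which the tool goes at most 41.7 mm and 7.16 degrees, less where a joint would pass 70% of its speed; a pose out of reach is approached as far as the arm can. A call is refused whole if a number of a shift passes 41.7 or a number of a turn 7.16, either way. A call with a gripper value outside its range is refused whole. The fingers move at their own pace and stop on an object; FORCE is the grip in N (left out, the last holds). Time passes only in rows, so rows that do not move let the fingers close. It gives the time, the measured TCP pose, the force and the opening at its end, in the units of the state.
- telemetry.get_obs(): the state, without advancing time (a new reading comes with each control period).
- vision.grab_frame(name): name is "scene" or "top" or "wrist"; returns a dict with "color" (400x640x3 uint8, red, green, blue), "mtx" (3x3 intrinsics, pixels), "k1" (the pictures are not rectified: a ray, as slopes to the right and down, at radius r is drawn at 1 + k1 r^2 times it, then the intrinsics apply), "world_to_cam" (4x4, takes a point from world to camera coordinates); the wrist camera has in their place "hand_eye" (4x4, takes a point from camera to tool coordinates, whose origin is the TCP and whose axes are the tool frame's). Camera axes: x right, y up, looking along -z (the intrinsics and any distortion apply to the point x, -y, -z); pixel columns grow to the right and rows downward; lengths in m; the calibration is good to about 2 mm. A picture is of the moment at which its call begins: read the wrist's pose just before it. There is no depth.
- r.finish_job(): hands the job in, once; it reports no verdict.
The state is a dict: "clock": time; "joint_positions": joint angles; "joint_vel": joint speeds; "tau": joint torques, N m; "tool_pos": TCP position; "orientation": TCP orientation; "wrist_force": force on the tool from outside, world axes, zero at the start; "ft_torque": the same for the moment, N m; "grip_width": finger opening in m.
Only numpy, scipy, OpenCV 4.12 (cv2) and the standard library are available. Lean on these libraries where they do the work, as an engineer would, in place of code of your own. Each camera call takes 0.05 s, during which the arm holds its last target. There are 200 camera calls.

TASK

The lime-green pill pod has fallen into one of the two narrow slots of the grey drawer unit. With the orange-handled bent rod, not with the gripper itself, rake it forward out of the slot until it lies on the open table just in front of the unit, about three centimetres clear of the front, then put the rod back on its blue rest the way it was. Leave the red bottle cap lying in the other slot.

Things in the scene. Friction and masses are not known exactly. Their poses are not given: they have to be found in the camera images.
- pod: Lime-green open plastic pill pod, 28 (x) x 24 (y) x 18 mm high, walls 3 mm, about 18 g, loose, upright on the table in one of the unit's two slots, turned up to 0.4 rad, up to 8 mm off the slot's centre line. Origin: centre of its underside, z up.
- rod: Bent rod, 0.1 kg, loose. Orange bar handle 110 (x) x 20 (y) x 22 mm high; origin: centre of its underside, z up. A 6 mm steel rod leaves the +x end at mid height, at x = 85 mm bends straight down to a dark foot 8 (x) x 26 (y) x 14 mm high, centred at x = 85, y = 0, its underside 100 mm below the origin. Balance point x = 20 mm; grip across the 20 mm width at x = 0 to 25 mm.
- rest: Blue rest, fixed, left or right on the table; the rod lies level on it at the start, rod origin 125 mm straight above this origin (centre of underside), same axes. Two cross bars at x = -45 and +45 mm, tops 125 mm high, 12 mm wide, 64 mm free along y between 7 mm lips; free finger room between the bars. Base 120 x 76 x 10 mm.
- unit: Grey drawer unit with white drawer fronts, fixed, 160 (x) x 316 (y) x 70 mm high. Origin: footprint centre; front at x = -80 mm. Two slots 48 mm wide, centre lines y = +54 and -54 mm, along x, open above and in front, inner back face at x = +74 mm, floor is the table. Pod, cap start at x = -30 to 20. Cup, bottles and pill organizer up to 105 mm high stand at its sides; carry the rod's foot higher.
- cap: Red round bottle cap, 28 mm diameter, 16 mm high, loose, lying in the other slot of the unit; to be left alone. Origin: centre of its underside.
Things that resemble listed ones, but are neither listed nor needed, are in the scene too. There is more than one size of the rod; the one meant has the size given above.

How it is judged:
By the outcome, as a careful person would: the job done as asked, in the order asked, and still so for the second after the job is handed in, with the robot touching nothing.
It also fails if it takes over 56 s, if anything falls off the work surface, if the arm or the gripper's body presses on something with over 40 N, if the wrist force passes 120 N, or if a joint passes its speed limit or range.

## Working session

There is one attempt and no reset: what is moved stays moved. The work goes in short steps, Python scripts to look and compute and a shell command to move; the robot and the scene stay as the last step left them, time stands still between calls to the robot, and variables do not carry over. Pictures are saved under pics/ and viewed, about 8 in all and at most 12, crops included, and the job is handed in when it is done.

```bash
mkdir -p pics
cat > h.py <<'E'
import numpy as np, cv2
from station import telemetry, vision, r
from scipy.spatial.transform import Rotation as R
def T():
    o=telemetry.get_obs(); M=np.eye(4); M[:3,:3]=R.from_euler('xyz',o['orientation'],degrees=True).as_matrix(); M[:3,3]=o['tool_pos']; return o,M
def grab(n):
    o,M=T(); f=vision.grab_frame(n)
    c2w=M@np.array(f['hand_eye']) if n=='wrist' else np.linalg.inv(np.array(f['world_to_cam']))
    return dict(img=cv2.cvtColor(f['color'],cv2.COLOR_RGB2BGR),K=np.array(f['mtx']),k1=f['k1'],c2w=c2w)
def ray(f,uv):
    K=f['K']; p=cv2.undistortPoints(np.array([[uv]],float),K,np.array([f['k1'],0,0,0,0.]))[0,0]
    return f['c2w'][:3,3], f['c2w'][:3,:3]@np.array([p[0],-p[1],-1])
def plane(f,uv,z):
    c,d=ray(f,uv); return c+d*(z-c[2])/d[2]
def proj(f,P):
    q=np.linalg.inv(f['c2w'])@np.append(P,1); a=np.array([q[0],-q[1]])/-q[2]; a=a*(1+f['k1']*(a@a)); return f['K'][:2,:2]@a+f['K'][:2,2]
def tri(f,a,g,b):
    c,d=ray(f,a);e,h=ray(g,b); s=np.linalg.lstsq(np.array([d,-h]).T,e-c,rcond=None)[0]; p,q=c+s[0]*d,e+s[1]*h
    return (p+q)/2,np.linalg.norm(p-q)
E
python3 - <<'E'
from h import *
import pickle
print(telemetry.get_obs(), r.hold_point_z)
F={n:grab(n) for n in('scene','top')}
for n in F: cv2.imwrite(f'pics/{n}0.png',F[n]['img']); print(n,F[n]['c2w'].round(3),F[n]['K'],F[n]['k1'])
pickle.dump(F,open('F.pkl','wb'))
E
```

```text
{'clock': 0.0, 'joint_positions': array([ 6.61944695e+01,  5.26551803e+00,  7.05823899e+01,  1.71750623e-03,
        1.04267225e+02, -3.24886074e+00]), 'joint_vel': array([-0.07991696, -0.01254419,  0.06605891, -0.02510425, -0.04191908,
        0.00507001]), 'tau': array([-5.09663041e-04, -4.58758307e+01, -4.18011725e+01, -2.51674173e-04,
        1.21226767e-02, -5.41097074e-05]), 'tool_pos': array([0.21055955, 0.56153695, 0.23012066]), 'orientation': array([ 175.92242132,   89.8848551 , -114.6338268 ]), 'wrist_force': array([0.72089913, 0.43918742, 0.39807997]), 'ft_torque': array([-0.00709071, -0.04803252,  0.041388  ]), 'grip_width': 0.08538761436294107} 0.0187
scene [[ 0.307 -0.795  0.523  1.015]
 [ 0.952  0.26  -0.163 -0.064]
 [-0.006  0.548  0.837  0.894]
 [ 0.     0.     0.     1.   ]] [[386.14684256   0.         321.42460039]
 [  0.         386.14684256 206.38033672]
 [  0.           0.           1.        ]] -0.08103453108717093
top [[-0.023  0.988 -0.15   0.373]
 [-1.    -0.021  0.017  0.102]
 [ 0.014  0.151  0.989  1.054]
 [ 0.     0.     0.     1.   ]] [[391.98977244   0.         315.02814231]
 [  0.         391.98977244 203.74625709]
 [  0.           0.           1.        ]] 0.014372570894389909
```

View pics/scene0.png

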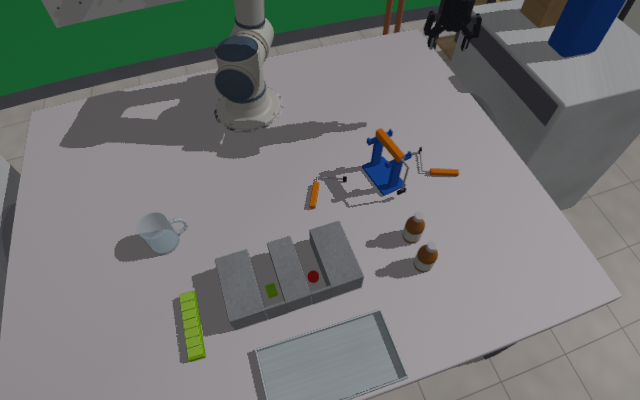

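View pics/top0.png

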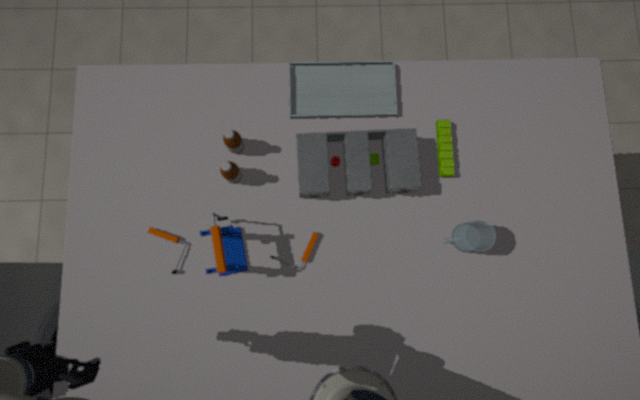

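The scene view shows the rod on the blue rest (handle at (391,145), foot at (402,191)). Two loose orange rods lie on the table at (315,195) and (445,172). The pod is at (271,290), the cap at (313,276), and a lime pill organizer at (192,325) looks like the pod. Choice: the rod on the rest, and the lime square in the slot at top (374,159).

Run:
```python
from h import *
import pickle
F=pickle.load(open('F.pkl','rb'))
rng={'orange':((8,170,120),(18,255,255)),'lime':((30,150,80),(50,255,255)),'red':((0,180,80),(4,255,255)),'blue':((108,170,60),(125,255,255))}
for n,f in F.items():
    hsv=cv2.cvtColor(f['img'],cv2.COLOR_BGR2HSV)
    for k,(a,b) in rng.items():
        m=cv2.inRange(hsv,a,b)
        for c in cv2.findContours(m,0,1)[0]:
            if cv2.contourArea(c)<25: continue
            (x,y),wh,an=cv2.minAreaRect(c)
            z={'orange':.147,'lime':.018,'red':.016,'blue':.125}[k]
            print(n,k,round(x),round(y),np.round(wh,1),round(an),cv2.boxPoints(cv2.minAreaRect(c)).round().tolist() if k=='orange' else '',plane(f,(x,y),z).round(3))
a=cv2.resize(F['top']['img'][110:290,130:470],None,fx=2.35,fy=2.35,interpolation=cv2.INTER_CUBIC)
b=cv2.resize(F['scene']['img'][110:330,200:470],None,fx=2.35,fy=2.35,interpolation=cv2.INTER_CUBIC)
cv2.imwrite('pics/a.png',a)
cv2.imwrite('pics/b.png',b)
```

```text
scene orange 314 194 [ 5.6 23.8] 9 [[309.0, 205.0], [313.0, 181.0], [319.0, 182.0], [315.0, 206.0]] [0.509 0.076 0.147]
scene orange 445 171 [27.2  3.5] 3 [[431.0, 172.0], [431.0, 168.0], [458.0, 170.0], [458.0, 173.0]] [0.543 0.404 0.147]
scene orange 390 143 [36.7  5.2] 49 [[376.0, 131.0], [380.0, 127.0], [404.0, 155.0], [400.0, 158.0]] [0.416 0.312 0.147]
scene lime 192 326 [68.5 17.4] 81  [ 0.687 -0.276  0.018]
scene lime 271 289 [10.1  9.2] 72  [ 0.655 -0.08   0.018]
scene red 313 276 [ 9. 10.] 90  [0.652 0.026 0.016]
scene blue 381 164 [58.4 34.2] 53  [0.46  0.272 0.125]
scene blue 583 22 [49.2 79.3] 30  [0.05  1.284 0.125]
top orange 309 247 [ 4.3 29.7] 24 [[301.0, 259.0], [313.0, 232.0], [317.0, 234.0], [305.0, 261.0]] [0.412 0.102 0.147]
top orange 162 235 [28.8  4.7] 21 [[148.0, 232.0], [150.0, 227.0], [177.0, 237.0], [175.0, 242.0]] [0.447 0.438 0.147]
top orange 217 249 [45.5  6.3] 81 [[210.0, 227.0], [217.0, 226.0], [224.0, 271.0], [217.0, 272.0]] [0.412 0.313 0.147]
top lime 444 148 [55.7 14.9] 86  [ 0.678 -0.274  0.018]
top blue 234 250 [24.9 48.2] 1  [0.408 0.278 0.125]
```

View pics/a.png

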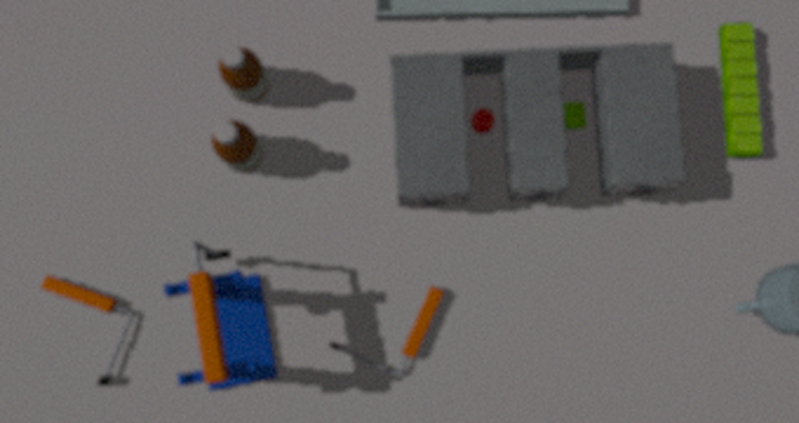

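View pics/b.png

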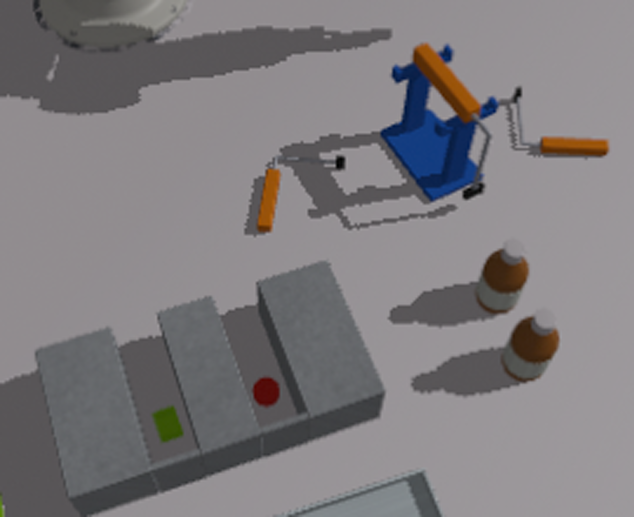

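Run:
```python
from h import *
import pickle
F=pickle.load(open('F.pkl','rb'));t=F['top'];s=F['scene']
cr=lambda x,y:(130+(x+.5)/2.35-.5,110+(y+.5)/2.35-.5)
sr=lambda x,y:(200+(x+.5)/2.35-.5,110+(y+.5)/2.35-.5)
for n,p in dict(bl=(392,56),br=(671,43),fr=(685,184),fl=(400,194),s1l=(464,54),s1r=(505,52),s2l=(560,50),s2r=(597,48),s1fl=(469,190),s1fr=(510,188),s2fl=(567,187),s2fr=(602,185)).items(): print(n,plane(t,cr(*p),.07).round(3))
for n,p in dict(bl=(383,392),br=(82,513),fr=(38,348),fl=(327,262)).items(): print('scene',n,plane(s,sr(*p),.07).round(3))
print('pod',plane(t,cr(575,115),.018),plane(s,(271,289),.018),'cap',plane(t,cr(483,121),.016))
b,f_=plane(t,(220.5,271.5),.147),plane(t,(213.5,226.5),.147); d=f_-b;print('rod',b,f_,np.linalg.norm(d),np.degrees(np.arctan2(d[1],d[0])))
b,f_=plane(s,(378,129),.147),plane(s,(402,156.5),.147); d=f_-b;print('rod',b,f_,np.linalg.norm(d),np.degrees(np.arctan2(d[1],d[0])))
print('foot',plane(t,cr(216,255),.032),plane(s,sr(473,191),.032))
o,M=T();print(M.round(4))
```

```text
bl [0.709 0.129 0.07 ]
br [ 0.718 -0.183  0.07 ]
fr [ 0.558 -0.188  0.07 ]
fl [0.553 0.123 0.07 ]
s1l [0.71  0.049 0.07 ]
s1r [0.711 0.003 0.07 ]
s2l [ 0.712 -0.058  0.07 ]
s2r [ 0.714 -0.1    0.07 ]
s1fl [0.556 0.048 0.07 ]
s1fr [0.557 0.003 0.07 ]
s2fl [ 0.557 -0.059  0.07 ]
s2fr [ 0.559 -0.098  0.07 ]
scene bl [0.712 0.128 0.07 ]
scene br [ 0.739 -0.175  0.07 ]
scene fr [ 0.561 -0.185  0.07 ]
scene fl [0.556 0.125 0.07 ]
pod [ 0.65159957 -0.08085702  0.018     ] [ 0.65505479 -0.07986909  0.018     ] cap [0.64707814 0.02598804 0.016     ]
rod [0.3599806  0.30425219 0.147     ] [0.46282988 0.32176264 0.147     ] 0.10432923479337139 9.662160527883128
rod [0.36008845 0.30137635 0.147     ] [0.46795628 0.32230978 0.147     ] 0.10988028958910041 10.982624530050574
foot [0.49540485 0.32889615 0.032     ] [0.49625484 0.32740827 0.032     ]
[[-7.000e-04 -9.363e-01  3.511e-01  2.106e-01]
 [-1.700e-03  3.512e-01  9.363e-01  5.616e-01]
 [-1.000e+00  1.000e-04 -1.800e-03  2.302e-01]
 [ 0.000e+00  0.000e+00  0.000e+00  1.000e+00]]
```

Unit: front x≈0.556, centre ≈(0.635,-0.029), yaw ≈1.4°. Pod slot line y≈-0.083, pod ≈(0.653,-0.080). Rod: origin ≈(0.414,0.312), yaw ≈10.5°, handle length ≈107 mm and foot 84 mm from origin, so it matches the given size. I'm moving above the handle.

```bash
python3 -m creep '[[1,0,-34,-18,0,0,0],[1,0,-34,-18,0,0,0],[1,0,-34,-18,0,0,0],[1,0,-34,-18,0,0,0],[1,0,-34,-18,0,0,0],[1,0,-34,-18,0,0,0],[1,0,-34,-18,0,0,0],[1,0,-34,-18,0,0,0]]'; python3 -m creep '[[1,0,0,0,-6.2,0,0],[1,0,0,0,-6.2,0,0],[1,0,0,0,-6.2,0,0],[1,0,0,0,-6.2,0,0],[1,0,0,0,-6.2,0,0]]'
cat > st.py <<'E'
import sys
from h import *
def rel(x,y,z,jaw):
    o,M=T(); a=np.degrees(np.arctan2(M[1,2],M[0,2])); d=M[:3,:3].T@(np.array([x,y,z])-M[:3,3])*1000
    turn=-((jaw-a+180)%360-180); down=M[:3,0]
    print('t',round(o['clock'],2),'tcp',M[:3,3].round(4),'jaw',round(a,2),'x',down.round(3),'q',o['joint_positions'].round(0),'F',o['wrist_force'].round(1),'w',round(o['grip_width'],4),'\n shift(tool)',d.round(1),'turn x',round(turn,2))
if len(sys.argv)>4: rel(*map(float,sys.argv[1:5]))
E
python3 st.py 0.429 0.315 0.23 100.5
```

```text
clock: 0.77
tool_pos: [0.4161, 0.3273, 0.2233]
orientation: [149.9, 89.3, -139.8]
wrist_force: [1.2, 1.1, 0.9]
grip_width: 0.0852
clock: 1.18
tool_pos: [0.4222, 0.3176, 0.22]
orientation: [127.1, 89.0, -131.2]
wrist_force: [-0.1, -0.2, 0.5]
grip_width: 0.0852
t 1.18 tcp [0.4222 0.3176 0.22  ] jaw 101.65 x [-0.011 -0.013 -1.   ] q [ 33.  -5.  82.  -0. 104. -68.] F [-0.1 -0.2  0.5] w 0.0852 
 shift(tool) [-10.   -6.   -4.1] turn x 1.15
```

```bash
python3 -m creep '[[1,-10,-6,-4,1.1,0,0],[1,0,0,0,0,0,0]]'
cat > rod.py <<'E'
from h import *
import sys
f=grab('wrist'); cv2.imwrite(sys.argv[1],f['img'])
z=float(sys.argv[2])
m=cv2.inRange(cv2.cvtColor(f['img'],cv2.COLOR_BGR2HSV),(6,150,60),(20,255,255))
for c in cv2.findContours(m,0,1)[0]:
    if cv2.contourArea(c)<300: continue
    b=cv2.boxPoints(cv2.minAreaRect(c)); P=np.array([plane(f,p,z)[:2] for p in b]); 
    e=[(P[i]+P[(i+1)%4])/2 for i in range(4)]
    A,B=(e[0],e[2]) if np.linalg.norm(e[0]-e[2])>np.linalg.norm(e[1]-e[3]) else (e[1],e[3])
    if B[0]<A[0]:A,B=B,A
    d=B-A; print(b.round().tolist(),'ctr',((A+B)/2).round(4),'len',np.linalg.norm(d).round(4),'yaw',np.degrees(np.arctan2(d[1],d[0])).round(2))
E
python3 rod.py pics/w1.png .147; python3 st.py 0.429 0.315 0.23 100.5
```

```text
clock: 1.35
tool_pos: [0.4287, 0.3145, 0.2287]
orientation: [125.6, 88.8, -133.5]
wrist_force: [1.0, -0.2, -0.2]
grip_width: 0.0851
[[420.0, 212.0], [426.0, 202.0], [474.0, 233.0], [468.0, 242.0]] ctr [0.4229 0.4205] len 0.0499 yaw 69.06
[[312.0, 248.0], [313.0, 118.0], [335.0, 118.0], [334.0, 248.0]] ctr [0.4129 0.3143] len 0.1063 yaw 10.51
[[131.0, 159.0], [164.0, 102.0], [178.0, 111.0], [146.0, 167.0]] ctr [0.3977 0.1783] len 0.0529 yaw -25.71
t 1.4 tcp [0.428  0.3146 0.2274] jaw 100.92 x [-0.016 -0.015 -1.   ] q [ 33.  -4.  80.  -0. 105. -68.] F [-0.1  0.6 -1. ] w 0.0854 
 shift(tool) [-2.6 -1.   0.1] turn x 0.42
```

View pics/w1.png

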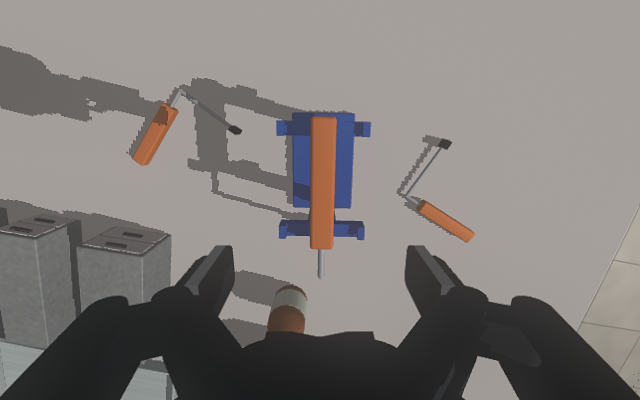

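```bash
cat > st.py <<'E'
import sys
from h import *
def rel(x,y,z,jaw):
    o,M=T(); a=np.radians(jaw); zz=np.array([np.cos(a),np.sin(a),0]); xx=np.array([0,0,-1.]); G=np.array([xx,np.cross(zz,xx),zz]).T
    d=M[:3,:3].T@(np.array([x,y,z])-M[:3,3])*1000; w=R.from_matrix(M[:3,:3].T@G).as_rotvec(degrees=True)
    print('t',round(o['clock'],2),'tcp',M[:3,3].round(4),'jaw',np.degrees(np.arctan2(M[1,2],M[0,2])).round(2),'down',M[:3,0].round(3),'q6',o['joint_positions'][5].round(0),'F',o['wrist_force'].round(1),'w',round(o['grip_width'],4),'\n shift(tool)',d.round(1),'turn',w.round(2))
rel(*map(float,sys.argv[1:5]))
E
python3 st.py 0.428 0.317 0.115 100.5
python3 -m creep '[[1,0,-1,2,0.4,-0.7,-1],[0.9,29,0,0,0,0,0],[0.8,29,0,0,0,0,0],[0.7,29,0,0,0,0,0],[0.7,15,0,0,0,0,0],[0.7,3,0,0,0,0,0]]'
python3 st.py 0.428 0.317 0.115 100.5
```

```text
t 1.4 tcp [0.428  0.3146 0.2274] jaw 100.92 down [-0.016 -0.015 -1.   ] q6 -68.0 F [-0.1  0.6 -1. ] w 0.0854 
 shift(tool) [112.3  -2.6   3.7] turn [ 0.42 -0.69 -1.06]
clock: 1.9
tool_pos: [0.4277, 0.319, 0.1181]
orientation: [-46.9, 89.5, 53.4]
wrist_force: [0.7, -0.3, -0.3]
grip_width: 0.0596
t 1.9 tcp [0.4277 0.319  0.1181] jaw 100.37 down [ 0.005  0.007 -1.   ] q6 -67.0 F [ 0.7 -0.3 -0.3] w 0.0596 
 shift(tool) [ 3.1  0.1 -2.1] turn [-0.13  0.35  0.38]
```

```bash
python3 -m creep '[[0.6,3,0,-3,0,0.3,0.3],[0.5,0,0,0,0,0,0],[0.3,0,0,0,0,0,0],[0.1,0,0,0,0,0,0],[0,0,0,0,0,0,0],[0,0,0,0,0,0,0],[0,0,0,0,0,0,0]]' 60
python3 st.py 0.428 0.317 0.115 100.5
```

```text
clock: 2.48
tool_pos: [0.4285, 0.3169, 0.118]
orientation: [-60.7, 89.7, 39.7]
wrist_force: [0.3, -0.5, -1.9]
grip_width: 0.019
t 2.48 tcp [0.4285 0.3169 0.118 ] jaw 100.35 down [ 0.005  0.004 -1.   ] q6 -68.0 F [ 0.3 -0.5 -1.9] w 0.019 
 shift(tool) [3.  0.5 0.1] turn [-0.15  0.16  0.29]
```

```bash
python3 -m creep '[[0,-20,0,0,0,0,0],[0,-30,0,0,0,0,0],[0,-30,0,0,4.4,0,0],[0,-30,0,0,4.4,0,0],[0,-5,-10,-25,0,0,0],[0,0,-15,-34,0,0,0],[0,0,-15,-34,0,0,0]]' 60
python3 st.py 0.622 -0.084 0.23 91.4
```

```text
clock: 3.07
tool_pos: [0.4685, 0.2275, 0.2393]
orientation: [-40.8, 89.5, 50.9]
wrist_force: [1.9, -0.6, -0.0]
grip_width: 0.0192
t 3.07 tcp [0.4685 0.2275 0.2393] jaw 91.72 down [ 0.005  0.006 -1.   ] q6 -70.0 F [ 1.9 -0.6 -0. ] w 0.0192 
 shift(tool) [   8.2 -144.1 -316. ] turn [0.32 0.34 0.29]
```

```bash
python3 -m creep '[[0,0,-15,-34,0,0,0],[0,0,-15,-34,0,0,0],[0,0,-15,-34,0,0,0],[0,0,-15,-34,0,0,0],[0,0,-15,-34,0,0,0],[0,0,-15,-34,0,0,0],[0,0,-15,-34,0,0,0],[0,0,-15,-34,0,0,0]]'
python3 -m creep '[[0,0,-15,-28,0,0.2,0.2],[0,0,0,0,0,0,0]]'
python3 st.py 0.622 -0.084 0.23 91.4
python3 - <<'E'
from h import *
for n in('scene','top','wrist'):
    f=grab(n); 
    if n=='scene': a=cv2.resize(f['img'][130:330,180:400],None,fx=2.6,fy=2.6,interpolation=cv2.INTER_CUBIC)
    if n=='top': b=cv2.resize(f['img'][110:290,270:450],None,fx=2.4,fy=2.4,interpolation=cv2.INTER_CUBIC)
    cv2.imwrite(f'pics/c_{n}.png',f['img'])
E
```

```text
clock: 3.73
tool_pos: [0.6021, -0.0532, 0.2446]
orientation: [-64.7, 89.0, 27.2]
wrist_force: [0.3, 0.4, -0.5]
grip_width: 0.0193
clock: 3.9
tool_pos: [0.62, -0.0891, 0.2432]
orientation: [-82.0, 89.3, 9.5]
wrist_force: [-0.3, 0.7, -1.6]
grip_width: 0.0193
t 3.9 tcp [ 0.62   -0.0891  0.2432] jaw 91.51 down [ 0.012  0.002 -1.   ] q6 -103.0 F [-0.3  0.7 -1.6] w 0.0193 
 shift(tool) [13.2 -2.   5.1] turn [0.11 0.1  0.69]
```

View pics/c_wrist.png

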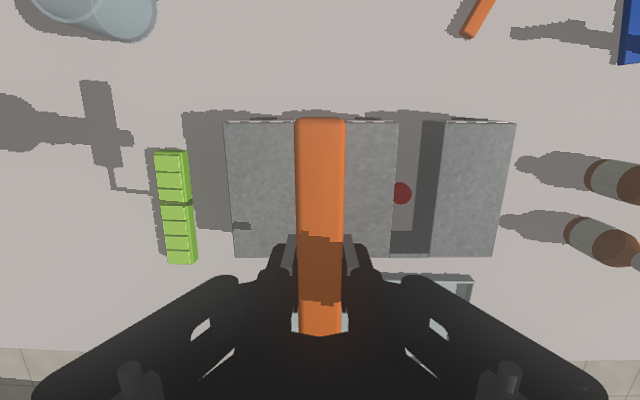

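The wrist view shows the rod held straight, with the unit top corners at (225,123), (514,123), (233,258) and (494,257), and the red cap at (401,193). The handle covers the pod's slot.

Run:
```python
from h import *
import pickle
f=grab('wrist')
for p in [(225,123),(514,123),(233,258),(494,257),(397,123),(390,257),(445,123),(430,257)]: print(p,plane(f,p,.07).round(4))
# predicted foot + slot in top/scene views, crop side by side
o,M=T()
ims=[]
for n,(u0,u1,v0,v1) in dict(top=(280,460,110,270),scene=(180,400,150,330)).items():
    g=grab(n); s=360/(v1-v0); im=cv2.resize(g['img'][v0:v1,u0:u1],None,fx=s,fy=s,interpolation=cv2.INTER_CUBIC); ims.append(im)
    print(n,'scale',s,'off',u0,v0,im.shape)
cv2.imwrite('pics/d.png',np.hstack(ims))
```

```text
(225, 123) [ 0.563 -0.184  0.07 ]
(514, 123) [0.5526 0.1247 0.07  ]
(233, 258) [ 0.7225 -0.1843  0.07  ]
(494, 257) [0.7126 0.1361 0.07  ]
(397, 123) [ 0.5573 -0.0018  0.07  ]
(390, 257) [0.7156 0.007  0.07  ]
(445, 123) [0.5555 0.0496 0.07  ]
(430, 257) [0.7144 0.0562 0.07  ]
top scale 2.25 off 280 110 (360, 405, 3)
scene scale 2.0 off 180 150 (360, 440, 3)
```

View pics/d.png

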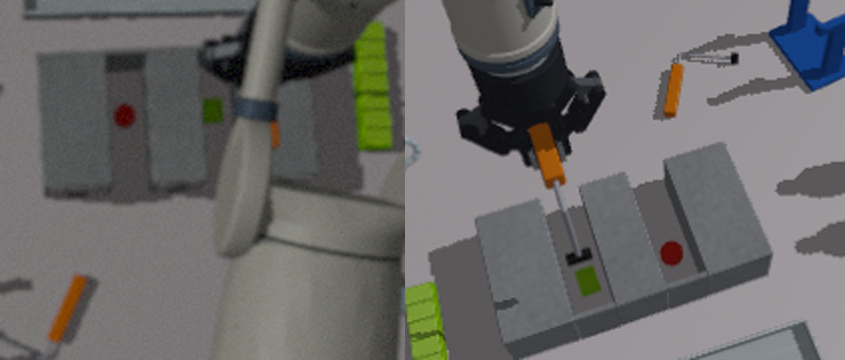

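```bash
python3 - <<'E'
from h import *
f=grab('scene'); print('foot',plane(f,(180+(579-405)/2,150+257/2),.157), 'expect',.62+.07, -.0891+.0018)
E
python3 st.py 0.622 -0.082 0.18 91.8
python3 -m creep '[[0,20,-2,7,-0.2,0.1,0.7],[0,25,0,0,0,0,0],[0,15,0,0,0,0,0],[0,0,0,0,0,0,0]]'
python3 st.py 0.622 -0.082 0.097 91.8
python3 - <<'E'
from h import *
f=grab('scene'); im=f['img'][220:320,210:370]; cv2.imwrite('pics/e.png',cv2.resize(im,None,fx=5,fy=5,interpolation=cv2.INTER_CUBIC))
E
```

```text
foot [ 0.6876666  -0.07967085  0.157     ] expect 0.69 -0.0873
t 4.25 tcp [ 0.6183 -0.0822  0.2457] jaw 91.94 down [ 0.015  0.004 -1.   ] q6 -103.0 F [ 0.2 -0.1 -0.9] w 0.0193 
 shift(tool) [65.8 -2.7 -0.1] turn [0.13 0.21 0.84]
clock: 4.58
tool_pos: [0.6208, -0.0701, 0.1887]
orientation: [-87.7, 89.4, 4.9]
wrist_force: [-0.5, 0.4, -0.8]
grip_width: 0.0194
t 4.58 tcp [ 0.6208 -0.0701  0.1887] jaw 92.51 down [ 0.01   0.001 -1.   ] q6 -102.0 F [-0.5  0.4 -0.8] w 0.0194 
 shift(tool) [ 91.7   0.3 -12. ] turn [0.71 0.03 0.6 ]
```

View pics/e.png

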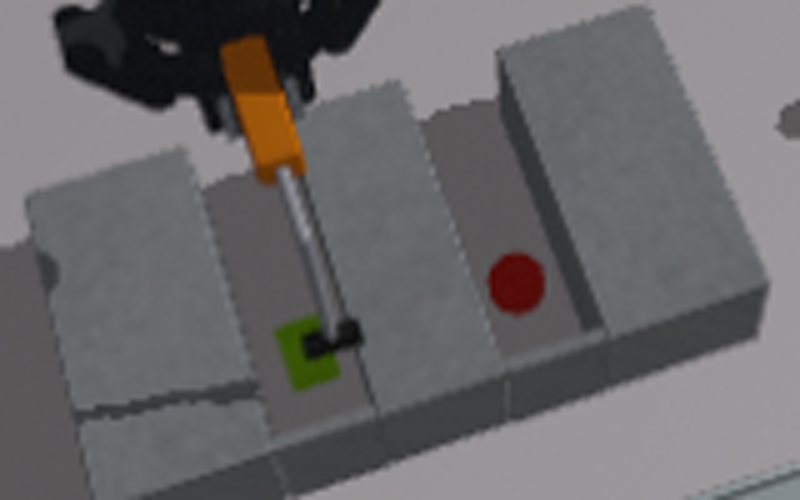

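The foot (332,341 in the crop) hovers about 12 mm too far toward +y, so I'm shifting and letting it settle before descending.

```bash
python3 - <<'E'
from h import *
f=grab('scene'); print('foot',plane(f,(210+332/5-.4,220+341/5-.4),.103))
E
python3 -m creep '[[0,0,0,-12,0.5,0,0.5],[0,0,0,0,0,0,0],[0,0,0,0,0,0,0]]'
python3 st.py 0.622 -0.082 0.097 91.8
python3 - <<'E'
from h import *
f=grab('scene'); hsv=cv2.cvtColor(f['img'],cv2.COLOR_BGR2HSV)
m=cv2.inRange(hsv,(0,0,0),(180,255,38))[265:310,245:300]; 
n,l,s,c=cv2.connectedComponentsWithStats(m)
for i in range(1,n):
    if s[i][4]>15: uv=c[i]+[245,265]; print(s[i],uv,plane(f,uv,.103))
m=cv2.inRange(hsv,(30,150,50),(50,255,255)); m[:,:230]=0
print('pod',[ (cv2.minAreaRect(c),plane(f,cv2.minAreaRect(c)[0],.018)) for c in cv2.findContours(m,0,1)[0] if cv2.contourArea(c)>20])
E
```

```text
foot [ 0.69061035 -0.06733535  0.103     ]
clock: 4.93
tool_pos: [0.6231, -0.083, 0.1971]
orientation: [-100.8, 89.4, -8.7]
wrist_force: [-0.0, -0.0, -1.0]
grip_width: 0.019
t 4.93 tcp [ 0.6231 -0.083   0.1971] jaw 92.02 down [ 0.011 -0.002 -1.   ] q6 -103.0 F [-0. -0. -1.] w 0.019 
 shift(tool) [100.1   2.2   1.3] turn [ 0.22 -0.12  0.63]
[19 21 12  7 42] [269.35714286 289.21428571] [ 0.68936754 -0.08182981  0.103     ]
pod [(((272.1723937988281, 293.4310302734375), (5.013774394989014, 8.913375854492188), 68.19859313964844), array([ 0.66671128, -0.07990289,  0.018     ]))]
```

```bash
python3 -m creep '[[0,25,0,0,0,0,0.5],[0,25,0,0,0,0,0],[0,25,0,0,0,0,0],[0,10,0,0,0,0,0],[0,5,0,0,0,0,0],[0,0,0,0,0,0,0],[0,0,0,0,0,0,0]]'
python3 st.py 0.622 -0.082 0.097 91.8
```

```text
clock: 5.57
tool_pos: [0.6274, -0.0857, 0.1129]
orientation: [-109.5, 89.1, -17.6]
wrist_force: [-0.3, -0.1, -0.6]
grip_width: 0.0191
t 5.57 tcp [ 0.6274 -0.0857  0.1129] jaw 91.86 down [ 0.015 -0.005 -1.   ] q6 -103.0 F [-0.3 -0.1 -0.6] w 0.0191 
 shift(tool) [15.8  5.5  3.9] turn [ 0.07 -0.31  0.87]
```

```bash
python3 -m creep '[[0,2,5,4,0,-0.3,0.8],[0,6,0,0,0,0,0],[0,5,0,0,0,0,0],[0,0,0,0,0,0,0]]'
python3 st.py 0.622 -0.082 0.097 91.8
python3 - <<'E'
from h import *
f=grab('scene'); im=f['img'][220:320,210:370]; cv2.imwrite('pics/g.png',cv2.resize(im,None,fx=5,fy=5,interpolation=cv2.INTER_CUBIC))
E
```

```text
clock: 5.9
tool_pos: [0.624, -0.0818, 0.1041]
orientation: [-98.7, 89.6, -6.8]
wrist_force: [-0.5, 0.4, -1.6]
grip_width: 0.0192
t 5.9 tcp [ 0.624  -0.0818  0.1041] jaw 91.87 down [ 0.007 -0.001 -1.   ] q6 -102.0 F [-0.5  0.4 -1.6] w 0.0192 
 shift(tool) [ 7.1  2.  -0.1] turn [ 0.07 -0.06  0.41]
```

View pics/g.png

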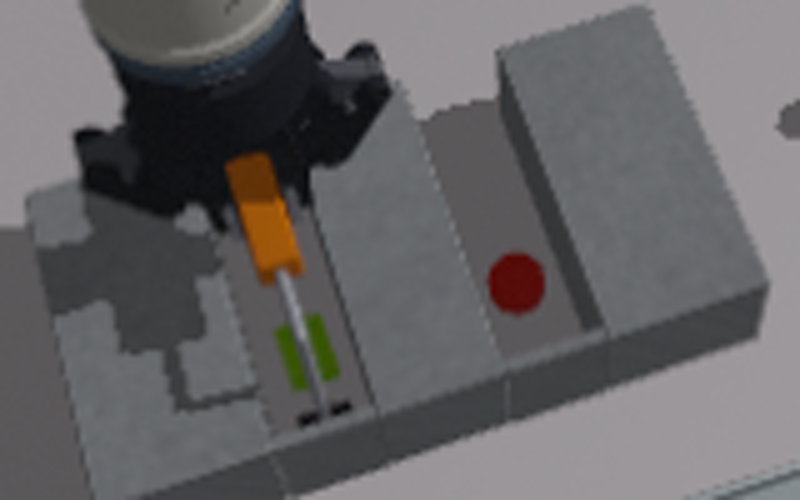

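The foot (325,415) sits in the slot behind the pod (307,350). I'm lowering the last 6 mm and raking.

```bash
python3 -m creep '[[0,6,2,0,0,0,0.4],[0,0,0,0,0,0,0],[0,0,8,0,0,0,0],[0,0,10,0,0,0,0],[0,0,10,0,0,0,0],[0,0,10,0,0,0,0],[0,0,0,0,0,0,0]]'
python3 st.py 0.463 -0.087 0.097 91.8
```

```text
clock: 6.53
tool_pos: [0.5812, -0.0832, 0.098]
orientation: [169.8, 89.9, -98.3]
wrist_force: [-0.3, 0.4, -1.7]
grip_width: 0.019
t 6.53 tcp [ 0.5812 -0.0832  0.098 ] jaw 91.89 down [-0.    -0.001 -1.   ] q6 -103.0 F [-0.3  0.4 -1.7] w 0.019 
 shift(tool) [1.100e+00 1.183e+02 1.000e-01] turn [ 0.09 -0.08 -0.01]
```

```bash
python3 -m creep '[[0,0,10,0,0,0,0],[0,0,10,0,0,0,0],[0,0,10,0,0,0,0],[0,0,10,0,0,0,0],[0,0,10,0,0,0,0],[0,0,10,0,0,0,0],[0,0,10,0,0,0,0],[0,0,0,0,0,0,0]]'
python3 st.py 0.463 -0.087 0.097 91.8
python3 - <<'E'
from h import *
f=grab('scene'); hsv=cv2.cvtColor(f['img'],cv2.COLOR_BGR2HSV)
m=cv2.inRange(hsv,(30,150,50),(50,255,255)); m[:,:230]=0
print('pod',[ (cv2.minAreaRect(c),plane(f,cv2.minAreaRect(c)[0],.018)) for c in cv2.findContours(m,0,1)[0] if cv2.contourArea(c)>10])
E
```

```text
clock: 7.2
tool_pos: [0.5086, -0.0858, 0.099]
orientation: [-122.0, 89.8, -30.1]
wrist_force: [0.1, 0.6, -1.1]
grip_width: 0.0191
t 7.2 tcp [ 0.5086 -0.0858  0.099 ] jaw 91.87 down [ 0.004 -0.002 -1.   ] q6 -105.0 F [ 0.1  0.6 -1.1] w 0.0191 
 shift(tool) [ 1.9 45.6  0.3] turn [ 0.07 -0.12  0.2 ]
pod [(((257.1500244140625, 255.9499969482422), (8.854375839233398, 2.2135939598083496), 71.56504821777344), array([ 0.55935421, -0.09199518,  0.018     ])), (((263.1499938964844, 253.95001220703125), (8.854375839233398, 2.8460497856140137), 71.56504821777344), array([ 0.55854784, -0.07630193,  0.018     ]))]
```

Pod is at x≈0.559, being carried along ahead of the foot. Continuing.

```bash
python3 -m creep '[[0,2,10,0,0,0,0],[0,0,10,0,0,0,0],[0,0,9,0,0,0,0],[0,0,6,0,0,0,0],[0,0,5,0,0,0,0],[0,0,4,0,0,0,0],[0,0,0,0,0,0,0]]'
python3 st.py 0.463 -0.087 0.097 91.8
python3 - <<'E'
from h import *
f=grab('scene'); hsv=cv2.cvtColor(f['img'],cv2.COLOR_BGR2HSV)
m=cv2.inRange(hsv,(30,150,50),(50,255,255)); m[:,:230]=0
print('pod',[ (cv2.minAreaRect(c),plane(f,cv2.minAreaRect(c)[0],.018)) for c in cv2.findContours(m,0,1)[0] if cv2.contourArea(c)>10])
im=f['img'][180:300,200:360]; cv2.imwrite('pics/i.png',cv2.resize(im,None,fx=5,fy=5,interpolation=cv2.INTER_CUBIC))
E
```

```text
clock: 7.83
tool_pos: [0.466, -0.0874, 0.0979]
orientation: [-107.5, 89.5, -15.6]
wrist_force: [-0.0, -0.8, -0.4]
grip_width: 0.0192
t 7.83 tcp [ 0.466  -0.0874  0.0979] jaw 91.88 down [ 0.009 -0.002 -1.   ] q6 -107.0 F [-0.  -0.8 -0.4] w 0.0192 
 shift(tool) [0.8 3.  0.5] turn [ 0.08 -0.16  0.5 ]
pod [(((253.15000915527344, 242.4499969482422), (7.905693531036377, 2.5298221111297607), 71.56504821777344), array([ 0.51874333, -0.09331754,  0.018     ])), (((258.85003662109375, 240.5500030517578), (8.538147926330566, 3.1622774600982666), 71.56504821777344), array([ 0.51785964, -0.07809483,  0.018     ]))]
```

View pics/i.png

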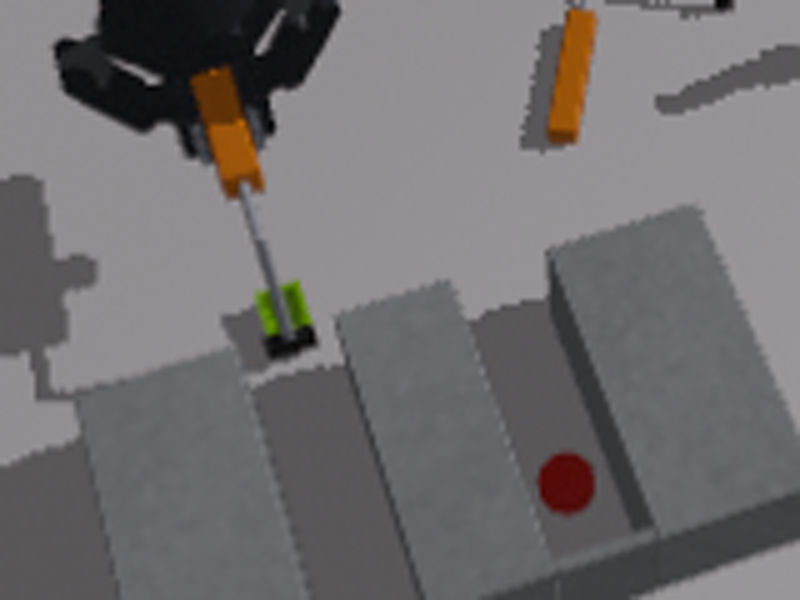

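The pod is out on the open table with the foot behind it. The gap is about 27 mm. I'll nudge 3 mm, back the foot off and lift.

```bash
python3 -m creep '[[0,0,3,0,0,0,0.4],[0,0,0,0,0,0,0],[0,0,-6,0,0,0,0],[0,-20,0,0,0,0,0],[0,-30,0,0,0,0,0],[0,-35,0,0,0,0,0],[0,-35,0,0,0,0,0],[0,-25,0,0,0,0,0]]'
python3 st.py 0.4285 0.3169 0.24 100.35
python3 - <<'E'
from h import *
f=grab('scene'); hsv=cv2.cvtColor(f['img'],cv2.COLOR_BGR2HSV)
m=cv2.inRange(hsv,(30,150,50),(50,255,255)); m[:,:230]=0
for c in cv2.findContours(m,0,1)[0]:
    if cv2.contourArea(c)>20: print([plane(f,p,.018)[:2].round(4).tolist() for p in cv2.boxPoints(cv2.minAreaRect(c))],plane(f,cv2.minAreaRect(c)[0],.018))
E
```

```text
clock: 8.55
tool_pos: [0.4689, -0.0859, 0.2387]
orientation: [80.7, 89.2, 172.6]
wrist_force: [0.5, 0.3, -0.9]
grip_width: 0.0192
t 8.55 tcp [ 0.4689 -0.0859  0.2387] jaw 91.9 down [-0.014  0.002 -1.   ] q6 -106.0 F [ 0.5  0.3 -0.9] w 0.0192 
 shift(tool) [ -0.   27.1 403.9] turn [-8.45  0.19 -0.81]
[[0.5023, -0.0971], [0.5018, -0.0748], [0.5363, -0.0739], [0.5367, -0.0958]] [ 0.51942577 -0.08543568  0.018     ]
```

```bash
python3 -m creep '[[0,0,2,33,0,0,-0.8],[0,0,2,33,0,0,0],[0,0,2,33,0,0,0],[0,0,2,33,0,0,0],[0,0,2,33,0,0,0],[0,0,2,33,0,0,0],[0,0,2,33,0,0,0],[0,0,2,33,0,0,0]]'
python3 -m creep '[[0,0,2,33,0,0,0],[0,0,2,33,0,0,0],[0,0,2,33,0,0,0],[0,0,2,15,-3,0,0],[0,0,0,0,-3,0,0],[0,0,0,0,-2.4,0,0],[0,0,0,0,0,0,0]]'
python3 st.py 0.4285 0.3169 0.118 100.35
```

```text
clock: 9.27
tool_pos: [0.4523, 0.1826, 0.247]
orientation: [-98.2, 88.9, -7.1]
wrist_force: [0.3, -0.8, -0.4]
grip_width: 0.0196
clock: 9.85
tool_pos: [0.4404, 0.3135, 0.242]
orientation: [-103.4, 89.1, -2.8]
wrist_force: [0.9, -0.1, -1.3]
grip_width: 0.0191
t 9.85 tcp [0.4404 0.3135 0.242 ] jaw 100.58 down [ 0.016 -0.001 -1.   ] q6 -69.0 F [ 0.9 -0.1 -1.3] w 0.0191 
 shift(tool) [123.8  13.    6. ] turn [ 0.23 -0.21  0.89]
```

```bash
python3 -m creep '[[0,5,11,5,0.2,-0.4,0.7],[0,0,0,0,0,0,0],[0,20,0,0,0,0,0],[0,25,0,0,0,0,0],[0,20,0,0,0,0,0],[0,0,0,0,0,0,0],[0,0,0,0,0,0,0]]'
python3 st.py 0.4285 0.3169 0.118 100.35
```

```text
clock: 10.43
tool_pos: [0.4283, 0.3168, 0.1694]
orientation: [-33.1, 89.6, 66.7]
wrist_force: [-0.1, 0.6, -0.7]
grip_width: 0.0191
t 10.43 tcp [0.4283 0.3168 0.1694] jaw 99.79 down [ 0.003  0.006 -1.   ] q6 -67.0 F [-0.1  0.6 -0.7] w 0.0191 
 shift(tool) [51.4 -0.1 -0.3] turn [-0.56  0.31  0.21]
```

```bash
python3 -m creep '[[0,20,0,0,-0.5,0,0.1],[0,15,0,0,0,0,0],[0,8,0,0,0,0,0],[0,0,0,0,0,0,0],[0,0,0,0,0,0,0]]'
python3 st.py 0.4285 0.3169 0.118 100.35
```

```text
clock: 10.85
tool_pos: [0.4305, 0.3175, 0.132]
orientation: [-47.3, 89.3, 52.8]
wrist_force: [0.5, -0.1, -0.9]
grip_width: 0.0192
t 10.85 tcp [0.4305 0.3175 0.132 ] jaw 100.08 down [ 0.008  0.01  -1.   ] q6 -67.0 F [ 0.5 -0.1 -0.9] w 0.0192 
 shift(tool) [14.   2.3 -0.3] turn [-0.27  0.5   0.54]
```

```bash
python3 -m creep '[[0,4,2,-0.5,-0.3,0.3,0.3],[0,4,0,0,0,0,0],[0,3,0,0,0,0,0],[0,0,0,0,0,0,0],[0,0,0,0,0,0,0]]'
python3 st.py 0.4285 0.3169 0.118 100.35
```

```text
clock: 11.27
tool_pos: [0.4302, 0.3176, 0.1249]
orientation: [-61.0, 89.4, 39.3]
wrist_force: [0.2, -1.1, -1.5]
grip_width: 0.0195
t 11.27 tcp [0.4302 0.3176 0.1249] jaw 100.38 down [ 0.009  0.007 -1.   ] q6 -68.0 F [ 0.2 -1.1 -1.5] w 0.0195 
 shift(tool) [ 6.9  1.9 -0.5] turn [0.03 0.31 0.56]
```

```bash
python3 -m creep '[[0,4,2,-0.5,0,0.2,0.5],[0,3,0,0,0,0,0.2],[0,2,0,0,0,0,0],[0,0,0,0,0,0,0]]'
python3 st.py 0.4285 0.3169 0.118 100.35
```

```text
clock: 11.6
tool_pos: [0.4283, 0.3169, 0.1155]
orientation: [58.4, 89.8, 158.8]
wrist_force: [-0.3, -0.8, -1.2]
grip_width: 0.0193
t 11.6 tcp [0.4283 0.3169 0.1155] jaw 100.38 down [-0.003  0.001 -1.   ] q6 -68.0 F [-0.3 -0.8 -1.2] w 0.0193 
 shift(tool) [-2.5 -0.2 -0. ] turn [ 0.03  0.11 -0.17]
```

```bash
python3 -m creep '[[0,0,0,0,0,0,0],[0,0,0,0,0,0,0]]'
python3 st.py 0.4285 0.3169 0.115 100.35; python3 rod.py pics/w2.png .147
python3 - <<'E'
from h import *
f=grab('scene'); cv2.imwrite('pics/j.png',cv2.resize(f['img'][110:220,340:440],None,fx=5,fy=5,interpolation=cv2.INTER_CUBIC))
E
```

```text
clock: 11.77
tool_pos: [0.4282, 0.3168, 0.1152]
orientation: [64.0, 89.8, 164.3]
wrist_force: [-0.3, -0.0, -0.6]
grip_width: 0.019
t 11.77 tcp [0.4282 0.3168 0.1152] jaw 100.38 down [-0.004  0.001 -1.   ] q6 -68.0 F [-0.3 -0.  -0.6] w 0.019 
 shift(tool) [ 0.2 -0.3  0. ] turn [ 0.03  0.1  -0.2 ]
[[298.0, 336.0], [298.0, 236.0], [341.0, 236.0], [341.0, 336.0]] ctr [0.4316 0.3178] len 0.0504 yaw 10.42
[[455.0, 247.0], [464.0, 234.0], [528.0, 273.0], [520.0, 287.0]] ctr [0.4051 0.3887] len 0.037 yaw 68.96
[[43.0, 178.0], [60.0, 142.0], [85.0, 154.0], [68.0, 190.0]] ctr [0.3962 0.2091] len 0.0178 yaw -25.95
[[298.0, 120.0], [344.0, 120.0], [344.0, 227.0], [298.0, 227.0]] ctr [0.3819 0.3093] len 0.0425 yaw 10.5
```

View pics/j.png

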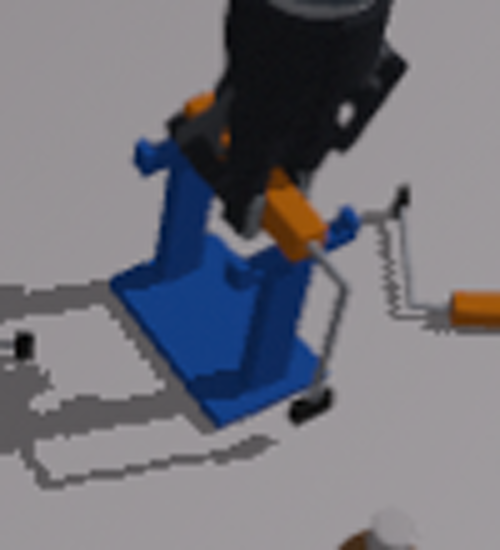

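The rod is over both bars, with the handle between the lips and the foot at its old spot. I'll ease down to contact.

```bash
python3 -m creep '[[0,1.5,0,0,0,0,0],[0,0,0,0,0,0,0],[0,0,0,0,0,0,0]]'
python3 st.py 0.4285 0.3169 0.115 100.35; python3 -m creep '[[0,1.5,0,0,0,0,0],[0,0,0,0,0,0,0],[0,0,0,0,0,0,0]]'; python3 st.py 0.4285 0.3169 0.115 100.35
```

```text
clock: 12.12
tool_pos: [0.4286, 0.317, 0.1159]
orientation: [25.9, 89.8, 126.3]
wrist_force: [0.1, 0.0, -0.9]
grip_width: 0.0192
t 12.12 tcp [0.4286 0.317  0.1159] jaw 100.38 down [-0.002  0.002 -1.   ] q6 -68.0 F [ 0.1  0.  -0.9] w 0.0192 
 shift(tool) [ 0.9  0.1 -0.1] turn [ 0.03  0.14 -0.07]
clock: 12.37
tool_pos: [0.4289, 0.3173, 0.1151]
orientation: [-3.2, 89.8, 97.1]
wrist_force: [-0.0, -0.8, 0.8]
grip_width: 0.0195
t 12.37 tcp [0.4289 0.3173 0.1151] jaw 100.38 down [-0.     0.003 -1.   ] q6 -68.0 F [-0.  -0.8  0.8] w 0.0195 
 shift(tool) [ 0.1  0.4 -0.3] turn [0.03 0.18 0.01]
```

```bash
python3 -m creep '[[0,2,0,0,0,0,0],[0,0,0,0,0,0,0],[0,0,0,0,0,0,0]]'; python3 st.py 0.4285 0.3169 0.115 100.35
```

```text
clock: 12.62
tool_pos: [0.4291, 0.3174, 0.1157]
orientation: [-28.9, 89.7, 71.5]
wrist_force: [-0.9, -1.2, -0.4]
grip_width: 0.0192
t 12.62 tcp [0.4291 0.3174 0.1157] jaw 100.38 down [ 0.001  0.004 -1.   ] q6 -68.0 F [-0.9 -1.2 -0.4] w 0.0192 
 shift(tool) [ 0.7  0.7 -0.4] turn [0.03 0.22 0.12]
```

```bash
python3 -m creep '[[0,3,0,0,0,0,0],[0,3,0,0,0,0,0],[0,2,0,0,0,0,0]]'; python3 st.py 0.4285 0.3169 0.115 100.35
```

```text
clock: 12.87
tool_pos: [0.4294, 0.3176, 0.1151]
orientation: [-49.2, 89.5, 51.2]
wrist_force: [-2.5, -2.4, 6.4]
grip_width: 0.0191
t 12.87 tcp [0.4294 0.3176 0.1151] jaw 100.39 down [ 0.005  0.006 -1.   ] q6 -68.0 F [-2.5 -2.4  6.4] w 0.0191 
 shift(tool) [ 0.1  1.  -0.5] turn [0.04 0.31 0.36]
```

Contact is confirmed: 6.4 N upward with no further descent. Opening, then retreating upward.

```bash
python3 -m creep '[[0,-0.5,1,-0.5,0,0,0],[0.2,0,0,0,0,0,0],[0.4,0,0,0,0,0,0],[0.6,0,0,0,0,0,0],[0.7,0,0,0,0,0,0],[0.7,0,0,0,0,0,0]]'; python3 st.py 0.4285 0.3169 0.115 100.35
python3 -m creep '[[0.7,-15,0,0,0,0,0],[0.7,-25,0,0,0,0,0],[0.8,-30,0,0,0,0,0],[1,-35,0,0,0,0,0],[1,-10,0,0,0,0,0],[1,0,0,0,0,0,0],[1,0,0,0,0,0,0]]'; python3 rod.py pics/w3.png .147
```

```text
clock: 13.37
tool_pos: [0.4283, 0.3167, 0.114]
orientation: [-46.7, 89.6, 53.6]
wrist_force: [0.1, -0.5, -0.5]
grip_width: 0.06
t 13.37 tcp [0.4283 0.3167 0.114 ] jaw 100.38 down [ 0.004  0.006 -1.   ] q6 -68.0 F [ 0.1 -0.5 -0.5] w 0.06 
 shift(tool) [-1.  -0.2  0.1] turn [0.03 0.28 0.3 ]
clock: 13.95
tool_pos: [0.4267, 0.3154, 0.2281]
orientation: [63.6, 89.8, 163.9]
wrist_force: [0.4, 0.5, 0.2]
grip_width: 0.0855
[[417.0, 210.0], [423.0, 200.0], [470.0, 230.0], [464.0, 239.0]] ctr [0.4214 0.4197] len 0.0501 yaw 68.93
[[311.0, 251.0], [311.0, 120.0], [333.0, 120.0], [333.0, 251.0]] ctr [0.4141 0.3158] len 0.1074 yaw 10.56
[[126.0, 159.0], [157.0, 103.0], [172.0, 111.0], [141.0, 168.0]] ctr [0.3963 0.1781] len 0.0523 yaw -25.85
```

```bash
python3 -m creep '[[1,-20,20,10,0,0,0],[1,-20,20,10,0,0,0],[1,0,20,10,0,0,0],[1,0,0,0,0,0,0],[1,0,0,0,0,0,0]]'
python3 - <<'E'
from h import *
import pickle
F=pickle.load(open('F.pkl','rb'));s=grab('scene');t=grab('top')
a=cv2.resize(s['img'][100:330,190:450],None,fx=2,fy=2,interpolation=cv2.INTER_CUBIC)
b=cv2.resize(t['img'][120:280,190:390],None,fx=1.4,fy=1.4,interpolation=cv2.INTER_CUBIC)
c=np.zeros((460,800,3),np.uint8); c[:,:520]=a; c[:224,520:]=b; cv2.imwrite('pics/k.png',c)
for n,f in dict(scene=s,top=t).items():
    h=cv2.cvtColor(f['img'],cv2.COLOR_BGR2HSV)
    for k,lo,hi,z in(('lime',(30,130,50),(50,255,255),.018),('red',(0,150,50),(4,255,255),.016),('red',(174,150,50),(180,255,255),.016)):
        for q in cv2.findContours(cv2.inRange(h,lo,hi),0,1)[0]:
            if 10<cv2.contourArea(q)<250: x=cv2.minAreaRect(q); print(n,k,np.round(x[0]),plane(f,x[0],z).round(4))
E
```

```text
clock: 14.42
tool_pos: [0.3591, 0.3329, 0.2582]
orientation: [107.9, 88.9, -151.8]
wrist_force: [-0.1, -1.2, -0.3]
grip_width: 0.0857
scene lime [256. 242.] [ 0.5194 -0.0856  0.018 ]
scene red [313. 276.] [0.6544 0.0254 0.016 ]
top lime [378. 209.] [ 0.5129 -0.0855  0.018 ]
top red [335. 161.] [0.647  0.0273 0.016 ]
```

View pics/k.png

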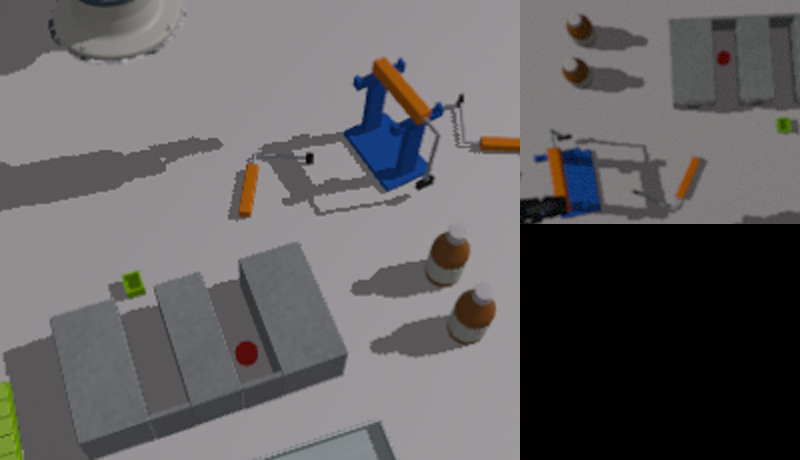

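The pod (133,284) stands upright in front of the slot mouth. The cap (246,353) hasn't moved, and the rod lies on both bars of its rest, with the gripper clear. Handing in.

```bash
python3 -c "
from station import r; print(r.finish_job())"
```

```text
the job is handed in; nothing more can be done
None
```

The pod is out of its slot on the open table and the rod is back on its blue rest. I handed the job in about 14.5 s into the 56 s limit; no verdict was reported.

I gripped the rod by its handle, lowered its foot into the slot behind the pod and raked the pod straight out. I then set the rod down, checking by contact force that it had landed, and backed the gripper off.

What the last checks showed:
- **Pod:** upright, centred at about (0.513 to 0.519, -0.085) m. The two cameras differ by 6 mm in x, so the gap from the unit's front (x≈0.559) to the pod is about 26 to 32 mm. The foot's final position puts it at about 30 mm.
- **Rod:** within about 2 mm and 0.1° of where it started.
- **Cap:** at the same pixel as before, still in the other slot.
- **Forces:** the highest reading I saw was about 7 N, when the rod touched down on the rest. I read the force only between moves.

One disagreement: the tool sat about 3 mm lower at put-down than the height recorded at the grasp. I lowered it slowly until it touched, and the camera shows the rod lying level on both bars.

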